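# Screw the lotus bud lamp into its altar socket

### The job

Take the plastic lotus bud from the steel plate, put its stem into the brass socket on the drawer box, and screw it in clockwise until it turns stiff, stopping with its leaf pointing the same way as the socket's rib, right above it. Feel your way in and do not force it: push and turn gently. Let go of it, and leave the other things on the altar where they stand.

Things in the scene. Friction and masses are not known exactly. Their poses are not given: they have to be found in the camera images.
- bud_grip (a point): Lotus bud lamp of white plastic, loose, 0.11-0.18 kg, standing upright on its stem on the steel plate. This point is on its axis at the height to grip, 66 mm above the foot. z up along the axis, +x towards its leaf. Stem 40 mm long, then a round body 40 mm in diameter from 40 to 85 mm above the foot, then a pointed top ending at 109 mm.
- stem_foot (a point): Centre of the underside of the bud's stem, axes as bud_grip. Stem: round, 24 mm diameter, 40 mm long, tapered in its first 4 mm to 21 mm at the foot. A steel cross-pin of 7 mm diameter runs through it along x, 20 mm above the foot; its two ends reach 18 mm from the axis.
- leaf_tip (a point): Tip of the bud's leaf, axes as bud_grip. The leaf is a flat grey tongue 22 mm wide and 5 mm thick, 44 mm above the foot, reaching 52 mm out from the axis along +x.
- socket_mark (a point): Nominal centre of the mouth of the brass socket, level with its flat top, 108 mm above the table. z up, +x along the socket's rib. The socket is clamped, its angle and height true, but its real centre lies up to 5 mm off this point in x and in y: find it by feel or sight. Collar 60 mm diameter, 48 mm high, bore 26 mm.
- rib_mark (a point): Nominal outer end of the socket's rib, on top: a brass bar 6 mm wide on the collar's side, 42 mm out from the centre, level with its top. Axes as socket_mark. The leaf must end above it, pointing the same way. A dead stop comes about 25 degrees past it.
- slot_mark (a point): Nominal place, 18 mm from the centre, of one of two opposite slots in the collar's 8 mm thick top, 10 mm wide, that let the ends of the bud's pin through. This one is 60 degrees anticlockwise (from above) of the rib, the other at 240. The bud goes in with its leaf over this one. Axes as socket_mark.
- seal_mark (a point): Nominal top centre of the sprung rubber seal, 33 mm below the socket's top: 4 N per mm, 7 mm travel. With the foot on it the pin is just under the slots and the bud can turn clockwise. Ramps then draw the pin down 0.1 mm per degree, so it goes stiff some 20 degrees before the rib; at the rib the foot is about 36 mm below the top.
- drawer_box: Wooden drawer box, fixed, 170 (x) by 190 (y) by 60 mm high, the socket in the middle of its top, a small steel press-button on its -x face. Origin at the centre of its underside; axes as socket_mark.
- plate: Round steel offering plate, 150 mm across the rim, 16 mm high, on the table; the bud stands on it. Origin at the centre of its underside.
- sage: Bystander: white ceramic figurine of a seated sage, about 88 mm wide and 128 mm high, origin under its centre.
- jar: Bystander: empty clear glass jar with a screw lid, 74 mm diameter, 104 mm high, origin under its centre.
- tea_cup: Bystander: small white cup, 48 mm diameter, 34 mm high, origin under its centre.
- tealight: Bystander: aluminium tealight, 40 mm diameter, 16 mm high, origin under its centre.
- bowl: Bystander: steel bowl, 100 mm diameter, 45 mm high, origin under its centre.
- incense_pot: Bystander: brass incense pot, 80 mm diameter, 60 mm high, with two thin sticks up to 140 mm, origin under its centre.
- moon_block: Bystander: wooden divining block, 98 by 30 by 18 mm, origin under its centre.
- match_tin: Bystander: flat steel tin, 31 by 49 by 14 mm, lying on a far corner of the drawer box, origin under its centre.

How it is judged:
By the outcome, as a careful person would: the job done as asked, in the order asked, and still so for the second after the job is handed in, with the robot touching nothing.
It also fails if it takes over 72 s, if anything falls off the work surface, if the arm or the gripper's body presses on something with over 40 N, if the wrist force passes 120 N, or if a joint passes its speed limit or range.

### The arm

A 7-joint arm with a two-finger parallel gripper is mounted at the origin on the work surface. World frame = base frame: x ahead of the robot, y to its left, z up, the work surface at z = 0. Lengths are in m, angles in degrees, forces in N, time in s.
With the tool pointing down it reaches from about 0.4 to 0.9 m from the base axis. Payload 5.6 kg.
Tool frame: the origin (TCP) lies midway between the tips of the shut fingers; the grasp point (between the pads) lies 19 mm behind it; z points along the fingers, y is the line along which they close (so a half turn about z gives the same grasp; the last joint's range is limited). The gripper opens to 92 mm and grips with 3 to 60 N. Pads are 20 mm wide; open, the fingers measure 128 mm over their backs; the gripper's body (75 mm by 189 mm) begins 69 mm behind the grasp point.
Start: joints at [-75.401, 26.786, -0.665, 91.828, 0.344, 61.387, -3.226], TCP at [0.191, 0.621, 0.215] pointing down, gripper open.
Joint ranges: [-144.91, 144.91], [-17.63, 115.5], [-89.93, 88.59], [15.96, 139.68], [-74.01, 254.01], [8.47, 105.57], [-167.45, 167.45]. Speed limits (degrees/s): [147.25, 147.25, 180, 180, 180, 180, 180].

### API

Orientations are given as a 3x3 rotation matrix whose columns are the frame's x, y, z axes.
In Python, from cell import readout, eyes, robot gives the robot as it stands.
- The arm moves only by the tool drive_tool, never from a script. Its argument "steps" is a list of rows, each a list of 3 entries, a list of its own where there are three numbers: the shift along the world's x, y, z in m, then the turn about the world's z in rad, then the opening, from -1 (shut) to 1 (fully open), so that 0 is half open. A call has 1 to 20 rows; each row shifts and turns the commanded pose from where the row before left it; what a row does not reach is not made up. A row lasts 1/10 s, in which the tool goes at most 50 mm and 8.59 degrees, less where a joint would pass 70% of its speed; a pose out of reach is approached as far as the arm can. A call with a gripper value outside its range is refused whole. The fingers move at their own pace and stop on an object; "grip_force" is the grip in N (left out, the last holds). Time passes only in rows, so rows that do not move let the fingers close. It gives the time, the measured TCP pose, the force, the opening and the grip force at its end, in the units of the state.
- readout.observe(): the state, without advancing time (a new reading comes with each control period).
- eyes.read_camera(name): name is "side" or "top"; returns a dict with "img" (400x640x3 uint8, red, green, blue), "fx", "fy", "cx", "cy" (pixels), "R" (3x3) and "t" (3): a world point X has camera coordinates R X + t. Camera axes: x right, y down, z forward; pixel columns grow to the right and rows downward; lengths in m; the calibration is good to about 2 mm. A picture is of the moment at which its call begins. There is no depth.
- robot.sign_off(): hands the job in; it is judged then, once.
The state is a dict: "clock": time; "joint_pos": joint angles; "joint_velocities": joint speeds; "effort": joint torques, N m; "ee_pos": TCP position; "ee_rot": TCP orientation; "force": force on the tool from outside, world axes, zero at the start; "moment": the same for the moment, N m; "width": finger opening in m; "finger_force": force on a finger pad.
Only numpy, scipy, OpenCV 4.12 (cv2) and the standard library are available. Lean on these libraries where they do the work, as an engineer would, in place of code of your own. Each camera call takes 0.05 s, during which the arm holds its last target. There are 200 camera calls.

## Working session

There is one attempt and no reset: what is moved stays moved. The work goes in short steps, Python scripts to look and compute and a tool call to move; the robot and the scene stay as the last step left them, time stands still between calls to the robot, and variables do not carry over. Pictures are saved under pics/ and viewed, at most 10 in all, crops included, and the job is handed in when it is done.

Besides the shell and the picture viewer there is one more tool, called after ">>>" in YAML: its name, and indented under it one key for each argument. drive_tool: Moves the arm, as the interface text tells. Its arguments: {"type":"object","properties":{"steps":{"type":"array","items":{"type":"array"}},"grip_force":{"type":"number"}},"required":["steps"]}

```bash
mkdir -p pics; python3 - <<'E'
from cell import readout, eyes
import cv2,numpy as np
np.set_printoptions(precision=4,suppress=True)
for n in ("side","top"):
    c=eyes.read_camera(n); cv2.imwrite(f"pics/{n}0.png",c["img"][...,::-1])
    print(n,c["fx"],c["fy"],c["cx"],c["cy"],c["R"],c["t"], -np.array(c["R"]).T@c["t"])
s=readout.observe();print(s)
E
```

```text
side 437.6465080820694 437.6465080820694 318.44546559122307 196.5294830628251 [[ 0.945  -0.3271 -0.002 ]
 [-0.2558 -0.735  -0.628 ]
 [ 0.204   0.594  -0.7782]] [-0.5596  0.2087  1.0994] [ 0.358  -0.6827  0.9855]
top 385.97448281841844 385.97448281841844 314.0863214662486 200.65133990970438 [[-0.0104 -0.9998 -0.0146]
 [-0.9974  0.0114 -0.0705]
 [ 0.0707  0.0138 -0.9974]] [0.0269 0.6249 1.1231] [0.5443 0.0043 1.1647]
{'clock': 0.1, 'joint_pos': array([-75.4005,  26.8323,  -0.6646,  91.8745,   0.3444,  61.3882,
        -3.2254]), 'joint_velocities': array([-0.0004, -0.0849,  0.1521, -0.1428, -0.0156, -0.0324,  0.0232]), 'effort': array([  0.0005, -52.1644,  -0.0124, -24.4365,  -0.0568,   0.0141,
         0.0001]), 'ee_pos': array([0.1906, 0.6209, 0.2137]), 'ee_rot': array([[-0.956 ,  0.2935, -0.0004],
       [ 0.2935,  0.956 , -0.0016],
       [-0.0001, -0.0016, -1.    ]]), 'force': array([-0.0241,  0.0611,  0.0738]), 'moment': array([ 0.0052, -0.0284, -0.0079]), 'finger_force': 0.0, 'width': 0.09236535972716711}
```

View pics/top0.png

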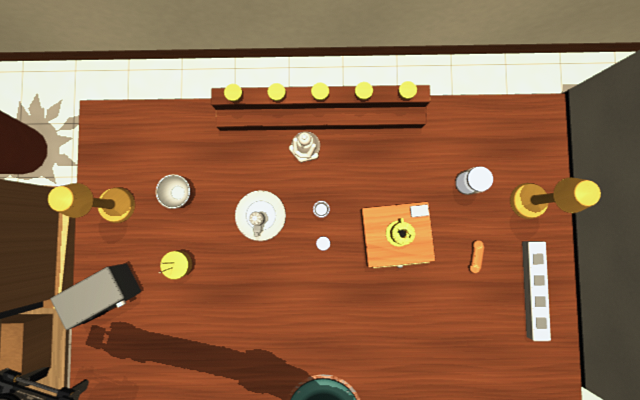

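View pics/side0.png

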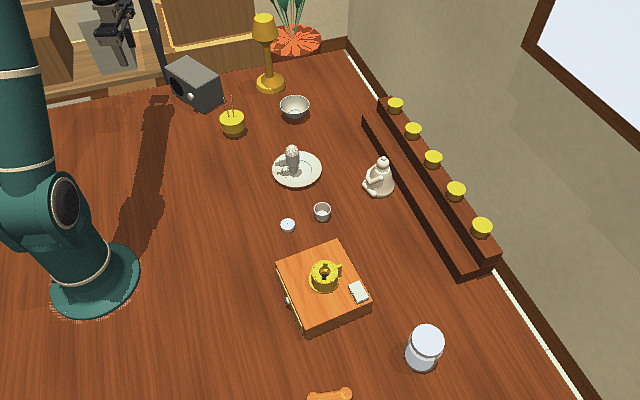

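The top view shows the box with its socket at about (401,233), and the plate at (260,215) with the bud near (257,222), leaf pointing down. In the side view the bud is at (291,160) and the socket at (324,272). Next I'll enlarge both regions.

```bash
python3 - <<'E'
import cv2,numpy as np
t=cv2.imread("pics/top0.png");s=cv2.imread("pics/side0.png")
def cr(i,x,y,w,h): return cv2.resize(i[y:y+h,x:x+w],(400,300),interpolation=cv2.INTER_CUBIC)
a=np.hstack([cr(t,225,185,80,60),cr(t,360,200,80,60)])
b=np.hstack([cr(s,262,135,80,60),cr(s,284,245,80,60)])
cv2.imwrite("pics/crop0.png",np.vstack([a,b]))
E
```

```text
(no output)
```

View pics/crop0.png

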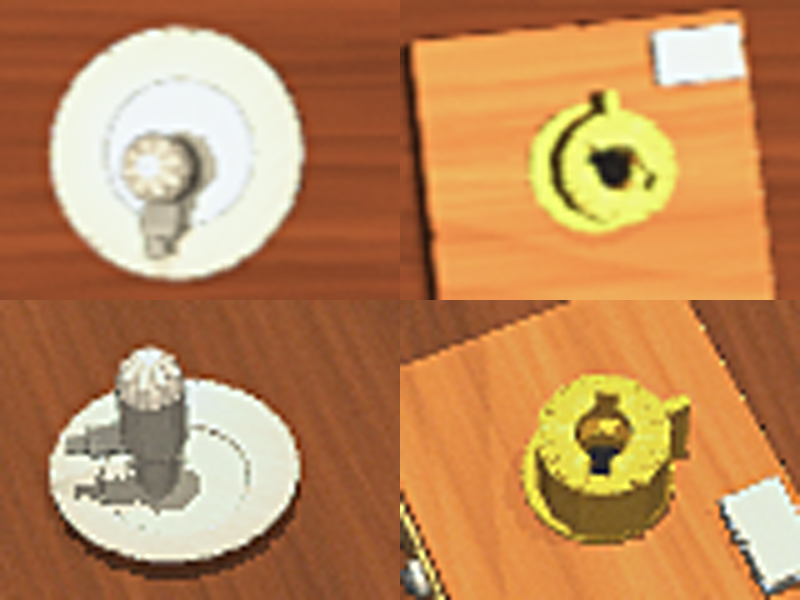

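The crop shows the leaf pointing down in the top view (towards world -x). The socket's rib points up (world +x), with slots at its upper left and lower right. Next I'll turn these pixels into positions.

```bash
cat > h.py <<'E'
import numpy as np,cv2
from cell import eyes,readout
np.set_printoptions(precision=4,suppress=True)
def cam(n): return eyes.read_camera(n)
def ray(c,p):
    d=c["R"].T@np.array([(p[0]-c["cx"])/c["fx"],(p[1]-c["cy"])/c["fy"],1]);return -c["R"].T@c["t"],d/np.linalg.norm(d)
def plane(c,p,z):
    o,d=ray(c,p);return o+d*(z-o[2])/d[2]
def tri(cs,ps):
    A=0;b=0
    for c,p in zip(cs,ps):
        o,d=ray(c,p);P=np.eye(3)-np.outer(d,d);A=A+P;b=b+P@o
    x=np.linalg.solve(A,b);return x,[np.linalg.norm((np.eye(3)-np.outer(ray(c,p)[1],ray(c,p)[1]))@(x-ray(c,p)[0])) for c,p in zip(cs,ps)]
def proj(c,X):
    v=c["R"]@np.array(X)+c["t"];return np.array([c["fx"]*v[0]/v[2]+c["cx"],c["fy"]*v[1]/v[2]+c["cy"]])
E
python3 - <<'E'
from h import *
S,T=cam("side"),cam("top")
print("apex",tri([S,T],[(292,145),(255,218)]))
print("tip",tri([S,T],[(275.5,163),(256.4,236)]))
print("bore S",plane(S,(325,271.7),.108),"T",plane(T,(403,233),.108),plane(T,(404,233),.108))
# plate: near-white mask
for n,c,z in(("S",S,.016),("T",T,.016)):
    h=cv2.cvtColor(c["img"],cv2.COLOR_RGB2HSV);m=((h[...,2]>170)&(h[...,1]<60)).astype(np.uint8)
    k,l,st,ce=cv2.connectedComponentsWithStats(m)
    q=(270,195) if n=="T" else (310,165)
    i=l[q[1],q[0]] if l[q[1],q[0]] else None
    pts=np.argwhere(l==i)[:,::-1].astype(np.int32); hull=cv2.convexHull(pts); e=cv2.fitEllipse(hull);print(n,st[i],e,plane(c,e[0],z))
# yellow collar top: bright hull
for n,c in(("S",S),("T",T)):
    h=cv2.cvtColor(c["img"],cv2.COLOR_RGB2HSV)
    m=((h[...,0]>24)&(h[...,0]<34)&(h[...,1]>90)&(h[...,2]>200)).astype(np.uint8)
    x0,y0=(300,250) if n=="S" else (380,212)
    print(n);[print("".join(".#"[v] for v in r)) for r in m[y0:y0+48,x0:x0+45]]
# box corners by colour
h=cv2.cvtColor(T["img"],cv2.COLOR_RGB2HSV);m=((h[...,2]>200)&(h[...,1]>60)).astype(np.uint8);m[:,:350]=0;m[:,445:]=0;m[:195]=0;m[280:]=0
r=cv2.minAreaRect(cv2.convexHull(np.argwhere(m)[:,::-1].astype(np.int32)));print(r,[plane(T,p,.06)[:2] for p in cv2.boxPoints(r)],plane(T,r[0],.06))
E
```

```text
apex (array([0.5743, 0.1792, 0.1192]), [np.float64(0.001427205180043748), np.float64(0.0014272051800435076)])
tip (array([0.5238, 0.1858, 0.0567]), [np.float64(0.0007181743636607175), np.float64(0.0007181743636606494)])
bore S [ 0.5305 -0.2244  0.108 ] T [ 0.5282 -0.222   0.108 ] [ 0.5281 -0.2247  0.108 ]
S [272 151  50  36 968] ((296.40087890625, 168.52337646484375), (35.84621810913086, 49.285911560058594), 85.95909118652344) [0.5849 0.1811 0.016 ]
T [ 235  191   51   50 1886] ((259.87518310546875, 215.1199493408203), (49.79765319824219, 50.29338836669922), 72.50375366210938) [0.5842 0.1823 0.016 ]
S
............................................#
.............................................
.............................................
.............................................
.............................................
.............................................
.............................................
.............................................
.............................................
.............................................
....................########...
[... 3461 characters left out ...]
.....
.............................................
.............................................
.............................................
.............................................
.............................................
.............................................
.............................................
.............................................
.............................................
.............................................
((398.3597412109375, 234.73780822753906), (60.95820999145508, 66.36934661865234), 83.6598129272461) [array([ 0.5996, -0.1173]), array([ 0.6184, -0.3058]), array([ 0.4467, -0.3194]), array([ 0.4278, -0.133 ])] [ 0.5226 -0.219   0.06  ]
```

>>> drive_tool:
  steps:
    - [[0.0274,-0.0316,0],0.012,1]
    - [[0.0274,-0.0316,0],0.012,1]
    - [[0.0274,-0.0316,0],0.012,1]
    - [[0.0274,-0.0316,0],0.012,1]
    - [[0.0274,-0.0316,0],0.012,1]
    - [[0.0274,-0.0316,0],0.012,1]
    - [[0.0274,-0.0316,0],0.012,1]
    - [[0.0274,-0.0316,0],0.012,1]
    - [[0.0274,-0.0316,0],0.012,1]
    - [[0.0274,-0.0316,0],0.012,1]
    - [[0.0274,-0.0316,0],0.012,1]
    - [[0.0274,-0.0316,0],0.012,1]
    - [[0.0274,-0.0316,0],0.012,1]
    - [[0.0274,-0.0316,0],0.012,1]
    - [[0,0,0],0,1]
    - [[0,0,0],0,1]
  grip_force: 15

```text
clock: 1.8
ee_pos: [0.5746, 0.178, 0.2142]
ee_rot: [[-0.991, 0.132, -0.001], [0.132, 0.991, -0.0], [0.001, -0.0, -1.0]]
force: [-1.2, 0.8, 0.3]
width: 0.0921
finger_force: 0.0
```

>>> drive_tool:
  steps:
    - [[0,0,-0.02],0,1]
    - [[0,0,-0.02],0,1]
    - [[0,0,-0.02],0,1]
    - [[0,0,-0.02],0,1]
    - [[0,0,-0.02],0,1]
    - [[0,0,-0.02],0,1]
    - [[0,0,-0.02],0,1]
    - [[0,0,-0.015],0,1]
    - [[0,0,0],0,1]
    - [[0,0,0],0,0]
    - [[0,0,0],0,-0.3]
    - [[0,0,0],0,-0.6]
    - [[0,0,0],0,-1]
    - [[0,0,0],0,-1]
    - [[0,0,0],0,-1]
    - [[0,0,0],0,-1]
    - [[0,0,0],0,-1]
    - [[0,0,0],0,-1]
  grip_force: 25

```text
clock: 3.6
ee_pos: [0.5745, 0.1791, 0.0597]
ee_rot: [[-0.992, 0.13, 0.0], [0.13, 0.992, 0.0], [-0.0, 0.0, -1.0]]
force: [0.6, -0.0, 2.0]
width: 0.0401
finger_force: 24.8
```

>>> drive_tool:
  steps:
    - [[0,0,0.015],0,-1]
    - [[0,0,0.025],0,-1]
    - [[0,0,0.025],0,-1]
    - [[0,0,0.025],0,-1]
    - [[0,0,0.025],0,-1]
    - [[0,0,0.02],0,-1]
    - [[-0.00325,-0.0288,0],-0.134,-1]
    - [[-0.00325,-0.0288,0],-0.134,-1]
    - [[-0.00325,-0.0288,0],-0.134,-1]
    - [[-0.00325,-0.0288,0],-0.134,-1]
    - [[-0.00325,-0.0288,0],-0.134,-1]
    - [[-0.00325,-0.0288,0],-0.134,-1]
    - [[-0.00325,-0.0288,0],-0.134,-1]
    - [[-0.00325,-0.0288,0],-0.134,-1]
    - [[-0.00325,-0.0288,0],-0.134,-1]
    - [[-0.00325,-0.0288,0],-0.134,-1]
    - [[-0.00325,-0.0288,0],-0.134,-1]
    - [[-0.00325,-0.0288,0],-0.134,-1]
    - [[-0.00325,-0.0288,0],-0.134,-1]
    - [[-0.00325,-0.0288,0],-0.134,-1]

```text
clock: 5.6
ee_pos: [0.5285, -0.2251, 0.1954]
ee_rot: [[0.426, 0.905, 0.001], [0.905, -0.426, 0.001], [0.001, 0.0, -1.0]]
force: [0.3, 0.1, -0.7]
width: 0.0398
finger_force: 24.8
```

>>> drive_tool:
  steps:
    - [[0,0,0],0,-1]
    - [[0,0,0],0,-1]

```text
clock: 5.8
ee_pos: [0.5285, -0.2243, 0.195]
ee_rot: [[0.422, 0.907, 0.0], [0.907, -0.422, 0.001], [0.001, -0.0, -1.0]]
force: [0.2, 0.3, -1.5]
width: 0.0402
finger_force: 24.8
```

```bash
python3 - <<'E'
from h import *
S,T=cam("side"),cam("top")
def cr(i,x,y,w,h,W,H): return cv2.resize(i[y:y+h,x:x+w],(W,H),interpolation=cv2.INTER_CUBIC)
a=cr(S["img"],270,200,100,120,500,600);b=cr(T["img"],370,205,60,120,300,600)
cv2.imwrite("pics/g1.png",np.hstack([a,b])[...,::-1])
s=readout.observe();print(s["ee_pos"],s["force"],np.degrees(np.arctan2(*s["ee_rot"][:2,0][::-1])),s["joint_pos"])
p=s["ee_pos"]
print("proj foot S",proj(S,p-[0,0,.048]),"bore",proj(S,[.529,-.224,.108]))
E
```

```text
[ 0.5291 -0.2227  0.1947] [ 0.5819  0.0282 -1.8549] 65.22239008743868 [-10.945   23.636   39.1831 105.8387 -17.7147  56.7405  10.9703]
proj foot S [324.3344 262.526 ] bore [324.3254 271.7399]
```

View pics/g1.png

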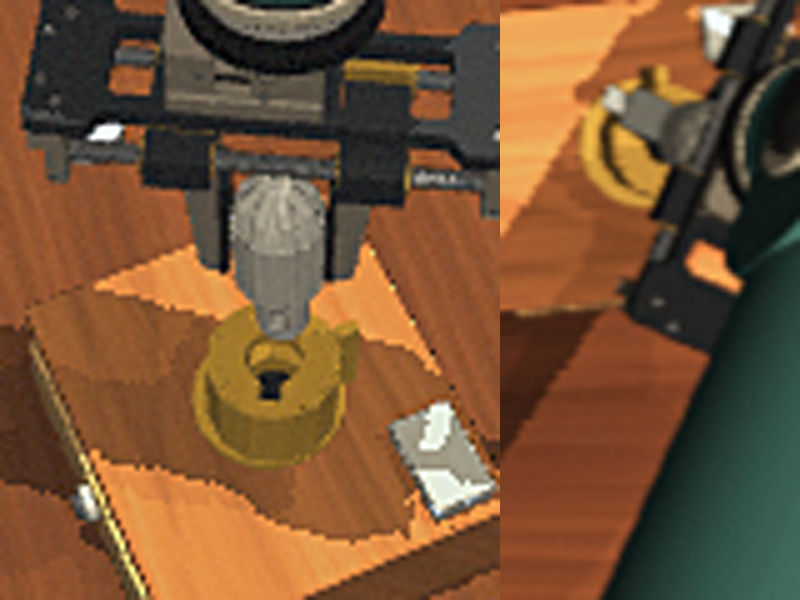

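The side crop shows the bud's stem foot at about (327,266), the bore centre near (325,271.5) and the collar's top from x=312 to 338. The bud looks 1–2 px right of the bore, so I'll measure that numerically.

```bash
python3 - <<'E'
from h import *
S,T=cam("side"),cam("top");im=S["img"]
h=cv2.cvtColor(im,cv2.COLOR_RGB2HSV)
for y in range(238,294,2): print(y,"".join("#" if s<60 else ("o" if v<70 else ".") for s,v in zip(h[y,300:345,1],h[y,300:345,2])))
p=readout.observe()["ee_pos"]
for dz in (.061,.03,0,-.03,-.048): print(dz,proj(S,p+[0,0,dz]))
print("S",h[268,308:345].tolist())
E
```

```text
238 .......##....#oo##################..#####o###
240 ........#.#.#######################.o##.####.
242 ........################################.#...
244 .........#####o#######################.#.##..
246 .........###.#o######################.####...
248 .........##..######################oo...##...
250 ..........###.##.##################o##.##....
252 ...........###o#.##################o#.###....
254 .................##################o####.....
256 ..................################...........
258 ...................##############............
260 .....................###########.............
262 ......................##########.............
264 ......................#########..............
266 ........................#####................
268 .............................................
270 .............................................
272 .............................................
274 .......................oooo..................
276 ......................o###...................
278 ......................o#o#...................
280 .............................................

[... 319 characters left out ...]
.6994]
0.03 [324.6899 243.1411]
0 [324.5607 250.8905]
-0.03 [324.4378 258.2578]
-0.048 [324.367  262.5063]
S [[12, 173, 131], [13, 174, 138], [13, 165, 131], [15, 179, 135], [21, 179, 167], [20, 193, 160], [19, 188, 160], [20, 188, 157], [20, 185, 160], [20, 189, 159], [19, 175, 168], [20, 194, 163], [20, 187, 113], [19, 173, 100], [20, 184, 140], [19, 191, 140], [19, 178, 145], [19, 199, 127], [20, 178, 132], [19, 198, 125], [19, 174, 97], [19, 179, 138], [20, 185, 167], [20, 190, 160], [19, 182, 161], [20, 189, 158], [20, 184, 161], [19, 189, 158], [20, 188, 163], [19, 168, 140], [20, 178, 112], [20, 174, 117], [20, 169, 119], [17, 168, 126], [12, 169, 142], [12, 163, 153], [12, 168, 153]]
```

```bash
python3 - <<'E'
from h import *
S,T=cam("side"),cam("top")
s0=cv2.cvtColor(cv2.imread("pics/side0.png"),cv2.COLOR_BGR2GRAY);t0=cv2.cvtColor(cv2.imread("pics/top0.png"),cv2.COLOR_BGR2GRAY)
print("S bud");
for y in range(142,176,2): print(y,"".join(f"{v//10:3d}" for v in s0[y,276:306]))
print("T bud")
for y in range(206,242,2): print(y,"".join(f"{v//10:3d}" for v in t0[y,240:272]))
f=np.array([.5745,.1791,.012])
for z in (0,.04,.066,.085,.109): print(z,proj(S,f+[0,0,z]),proj(T,f+[0,0,z]))
b=[.529,-.224,.108];print("bore",proj(S,b),proj(T,b))
E
```

```text
S bud
142   9 10  9  9  9  9  9  9  9  9  8  9  9  9  9  9  9  9  9  9  9  9  9  9 10 10  9  9 10  9
144   9 10 10  9 10  9  9  9  9  9  9  9  8  7 10 14 15 10  7  8  8  9  9  9  9  9  9  9  9  9
146   9  9  9  9 10 10  9  9  9  9  8  8 21 22 24 23 23 24 19 21 19  8  9  9  9  9 10  9  9  9
148  10  9  9  9 10 10 10  9  9  9 19 19 23 22 21 23 21 23 15 23 23 16  8  9  9  9 10 10 10  9
150   9  9  9  9 10  9 10  9  9 12 19 25 21 17 23 22 17 23 23 12 18 15 10 11 11 10  7  7  8  8
152  10  9  9  9  9  9  9  9  9 14 16 16 21 19 24 22 22 15 17 17 20 18 15 21 24 24 23 23 24 24
154  10 10  9  9  7  7 17 25 25 14 18 17 19 16 17 17 20 20 17 17 16 20  8 21 23 23 23 23 23 23
156   9  9  8 17 24 23 23 23 24 15  9  9 12 14 19 15 20 20  9 11  9 10  9 16 24 23 23 23 23 23
158  13 25 23 23 23 23 23 23 24 21  9 10 11 10 11 11 11 11 11 11 10 10  9 17 24 23 23 23 23 23
160  23 23 23 17 20 17 14 14 12 13  9 10 11 11 11 11 12 11 12 12 10 10  9 16 18 15 15 21 24 23
162  17 15 14 12 14 15 13 14 13 14 11 11 11 11 12 12 11 11 11 11 11 10  9 13 24 23 23 23 23 23
164  14 15 14 12 16 15 15 14 14 14 14 11 10 11 11
[... 1914 characters left out ...]
24 24 24 24 24 24 24 24 24
234  10  9 11 15 20 22 24 24 24 24 24 24 24 22 17 19 20 17 11 13 19 24 24 24 24 24 24 24 24 24 24 24
236   9  9  8  8  9 14 20 23 24 24 24 24 24 23 20 17 17 18 20 22 23 24 24 24 24 24 24 24 24 24 24 24
238   9  9  9  9  9  9  9  9 12 16 20 24 24 24 24 23 23 23 23 23 24 24 24 24 24 24 24 24 24 20 17 13
240   9  9  9  9  9  9  9  9  8  8  8  8  8 10 13 14 15 15 17 19 19 19 18 15 14 13 11  8  7  7  8  8
0 [293.3343 170.7259] [261.1496 218.4043]
0.04 [292.6973 161.5272] [259.0522 218.0632]
0.066 [292.2664 155.3048] [257.6064 217.828 ]
0.085 [291.9427 150.6299] [256.5055 217.649 ]
0.109 [291.5227 144.5641] [255.0578 217.4135]
bore [324.3254 271.7399] [403.7345 232.6831]
```

>>> drive_tool:
  steps:
    - [[-0.0025,0.0005,-0.01],0,-1]
    - [[-0.002,0.0005,-0.01],0,-1]
    - [[0,0,-0.01],0,-1]
    - [[0,0,0],0,-1]
    - [[0,0,0],0,-1]

```text
clock: 6.6
ee_pos: [0.5241, -0.2233, 0.1641]
ee_rot: [[0.422, 0.907, -0.001], [0.907, -0.422, -0.0], [-0.0, -0.001, -1.0]]
force: [-0.0, 0.6, -1.5]
width: 0.0398
finger_force: 24.8
```

```bash
python3 - <<'E'
from h import *
S=cam("side");im=S["img"]
h=cv2.cvtColor(im,cv2.COLOR_RGB2HSV)
for y in range(254,292): print(y,"".join("#" if s<60 else ("o" if v<115 else ".") for s,v in zip(h[y,300:345,1],h[y,300:345,2])))
s=readout.observe();p=s["ee_pos"];print(p,s["force"],s["moment"])
E
```

```text
254 .......##oo######################o######.....
255 .......##o##########################oo##.....
256 .......##o##o##########################......
257 ........###o######################oo###o.....
258 ........##o#o#.##################o#####......
259 ........####o#.###################o####......
260 ........o###oo.###################o#o#.......
261 ............oo.#######################o......
262 ...............#######################.......
263 ...............#################oo##.........
264 ................################.............
265 ................###############o.............
266 .................#############...........o...
267 ..................############.........oo....
268 ...................##########.........o......
269 ...................###########........o......
270 ...................o##########...............
271 ...................o#########.........o......
272 ...................o#########................
273 ....................o#######o................
274 ......................#####oo................
275 ...........o.........oo###o#.................

[... 177 characters left out ...]
ooo.........oo........
280 ............oo.....................oo........
281 ............oo.o..............o...ooo........
282 ........o...ooo.o..............o.oooo........
283 ............ooooo..o.........oo..oooo........
284 .............oo.oooo.............oooo........
285 .........o...oo..oo...............oo.........
286 ..............o..o..........o....ooo.........
287 ..............ooo.o..............oo..........
288 ...........o...ooo.o.............o...........
289 ............o....ooo.........................
290 ..................oo.........................
291 .............................................
[ 0.5244 -0.2234  0.1645] [-0.1468  0.1317 -1.4229] [-0.1147  0.0713 -0.0375]
```

>>> drive_tool:
  steps:
    - [[0,0,-0.004],0,-1]
    - [[0,0,-0.003],0,-1]
    - [[0,0,-0.002],0,-1]
    - [[0,0,-0.002],0,-1]
    - [[0,0,-0.001],0,-1]
    - [[0,0,0],0,-1]

```text
clock: 7.25
ee_pos: [0.5243, -0.2232, 0.1525]
ee_rot: [[0.422, 0.907, -0.0], [0.907, -0.422, -0.0], [-0.0, -0.0, -1.0]]
force: [-0.7, 0.4, -1.0]
width: 0.0395
finger_force: 24.8
```

>>> drive_tool:
  steps:
    - [[0,0,-0.001],0,-1]
    - [[0,0,-0.001],0,-1]
    - [[0,0,-0.001],0,-1]
    - [[0,0,-0.001],0,-1]
    - [[0,0,0],0,-1]

```text
clock: 7.75
ee_pos: [0.5244, -0.2232, 0.1485]
ee_rot: [[0.421, 0.907, -0.0], [0.907, -0.421, -0.0], [-0.0, 0.0, -1.0]]
force: [0.2, 0.3, -1.1]
width: 0.0401
finger_force: 24.8
```

>>> drive_tool:
  steps:
    - [[0,0,-0.002],0,-1]
    - [[0,0,-0.002],0,-1]
    - [[0,0,-0.002],0,-1]
    - [[0,0,-0.001],0,-1]
    - [[0,0,-0.001],0,-1]
    - [[0,0,-0.001],0,-1]
    - [[0,0,-0.001],0,-1]
    - [[0,0,-0.001],0,-1]
    - [[0,0,0],0,-1]

```text
clock: 8.65
ee_pos: [0.5246, -0.2233, 0.1376]
ee_rot: [[0.421, 0.907, 0.001], [0.907, -0.421, -0.0], [-0.0, 0.001, -1.0]]
force: [1.4, -0.8, -0.5]
width: 0.0398
finger_force: 24.8
```

>>> drive_tool:
  steps:
    - [[0.0003,-0.0002,-0.001],0,-1]
    - [[0,0,-0.001],0,-1]
    - [[0,0,-0.001],0,-1]
    - [[0,0,-0.001],0,-1]
    - [[0,0,0],0,-1]

```text
clock: 9.15
ee_pos: [0.5247, -0.2235, 0.1334]
ee_rot: [[0.422, 0.907, -0.0], [0.907, -0.422, -0.0], [-0.0, 0.0, -1.0]]
force: [1.4, -0.7, -1.9]
width: 0.0398
finger_force: 24.8
```

>>> drive_tool:
  steps:
    - [[0.0003,-0.0002,-0.002],0,-1]
    - [[0,0,-0.002],0,-1]
    - [[0,0,-0.001],0,-1]
    - [[0,0,-0.001],0,-1]
    - [[0,0,-0.001],0,-1]
    - [[0,0,0],0,-1]

```text
clock: 9.75
ee_pos: [0.5252, -0.2238, 0.1276]
ee_rot: [[0.422, 0.907, 0.001], [0.907, -0.422, 0.0], [0.001, 0.0, -1.0]]
force: [-1.1, -0.0, 10.2]
width: 0.0394
finger_force: 24.8
```

>>> drive_tool:
  steps:
    - [[0,0,-0.001],0,-1]
    - [[0,0,-0.001],0,-1]
    - [[0,0,0],0,-1]

```text
clock: 10.05
ee_pos: [0.5257, -0.2241, 0.1263]
ee_rot: [[0.422, 0.907, 0.002], [0.907, -0.422, 0.0], [0.001, 0.002, -1.0]]
force: [-2.3, 1.1, 13.3]
width: 0.0396
finger_force: 24.9
```

>>> drive_tool:
  steps:
    - [[0,0,0.0005],0,-1]
    - [[0,0,0.0005],-0.03,-1]
    - [[0,0,0],-0.03,-1]
    - [[0,0,0],-0.03,-1]
    - [[0,0,0],-0.03,-1]
    - [[0,0,0],0,-1]

```text
clock: 10.65
ee_pos: [0.5257, -0.2241, 0.1271]
ee_rot: [[0.528, 0.85, 0.002], [0.85, -0.528, -0.0], [0.001, 0.002, -1.0]]
force: [-1.3, -0.0, 10.0]
width: 0.0393
finger_force: 24.9
```

```bash
python3 - <<'E'
from h import *
S=cam("side");s=readout.observe()
print(s["ee_pos"],s["force"],s["moment"],s["joint_pos"],np.degrees(np.arctan2(*s["ee_rot"][:2,0][::-1])))
T=cam("top")
a=cv2.resize(S["img"][215:305,280:370],(540,540),interpolation=cv2.INTER_CUBIC);b=cv2.resize(T["img"][205:265,382:412],(260,520),interpolation=cv2.INTER_CUBIC)
cv2.imwrite("pics/g2.png",np.hstack([a,np.pad(b,((0,20),(0,0),(0,0)))])[...,::-1])
E
```

```text
[ 0.5258 -0.2241  0.1271] [-1.2012  0.7872 10.6108] [0.0369 0.5219 0.0796] [ -9.5581  28.9122  38.1821 109.276  -23.1866  49.5413   8.6697] 58.184724866354074
```

View pics/g2.png

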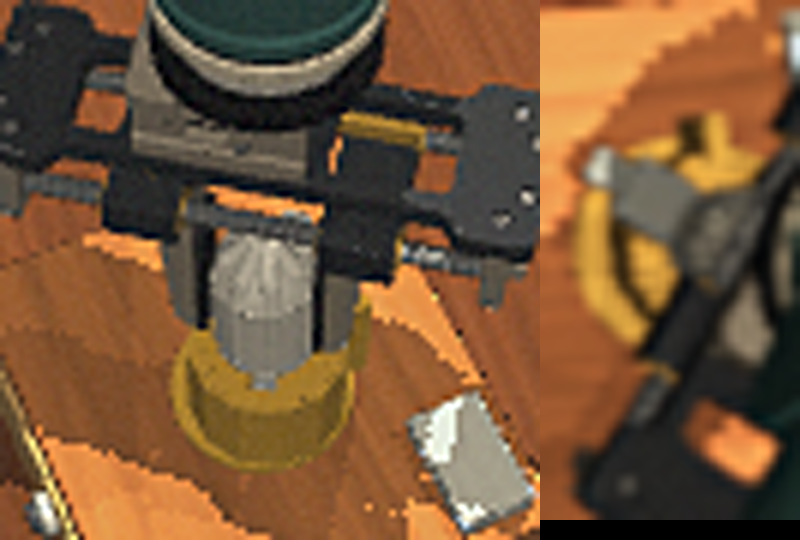

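The crop shows the body bottom's near edge at about y=372, close to the collar's top, with a small grey spot (pin end or slot) at (265,382). The leaf points to the upper left of the rib. I'll check the depth from the projected heights.

```bash
python3 - <<'E'
from h import *
S=cam("side")
c=np.array([.528,-.224,0]); b=(S["R"].T@-S["t"]-c)[:2] ; b=np.r_[b/np.linalg.norm(b),0]
f=lambda X:(proj(S,X)-[280,215])*6
print("collar near top",f(c+b*.03+[0,0,.108]),"collar bottom near",f(c+b*.03+[0,0,.06]))
for d in (.017,.024,.030,.033,.036):
    z=.108-d; u=np.radians(238);r=np.array([np.cos(u),np.sin(u),0])*.018
    print(d,"bodybot",f(c+b*.02+[0,0,z+.04]),"apex",f(c+[0,0,z+.109]),"pin",f(c+r+[0,0,z+.02]),"slot",f(c+r+[0,0,.108]))
E
```

```text
collar near top [262.3327 413.0904] collar bottom near [261.4115 472.1742]
0.017 bodybot [263.1821 358.6141] apex [265.4796 211.2517] pin [253.0761 379.0474] slot [253.0389 382.9327]
0.024 bodybot [263.0369 367.9266] apex [265.3144 221.8479] pin [252.9895 388.0844] slot [253.0389 382.9327]
0.03 bodybot [262.9137 375.8255] apex [265.1743 230.8314] pin [252.9161 395.7509] slot [253.0389 382.9327]
0.033 bodybot [262.8526 379.7465] apex [265.1048 235.2893] pin [252.8796 399.5571] slot [253.0389 382.9327]
0.036 bodybot [262.7917 383.6487] apex [265.0357 239.7249] pin [252.8433 403.3453] slot [253.0389 382.9327]
```

>>> drive_tool:
  steps:
    - [[0,0,0.0005],-0.03,-1]
    - [[0,0,0.0005],-0.03,-1]
    - [[0,0,0],-0.03,-1]
    - [[0,0,0],-0.03,-1]
    - [[0,0,0],0,-1]

```text
clock: 11.3
ee_pos: [0.5257, -0.224, 0.1277]
ee_rot: [[0.625, 0.78, 0.002], [0.78, -0.625, -0.0], [0.001, 0.001, -1.0]]
force: [0.3, 0.2, 8.9]
width: 0.0397
finger_force: 24.9
```

```bash
cat > st.py <<'E'
from h import *
s=readout.observe()
print(s["clock"],s["ee_pos"],s["force"],s["moment"],np.degrees(np.arctan2(*s["ee_rot"][:2,0][::-1])))
E
python3 st.py
```

```text
11.3 [ 0.5257 -0.224   0.1277] [0.2597 0.2172 8.9495] [-0.0267  0.3568  0.0196] 51.286254823174986
```

>>> drive_tool:
  steps:
    - [[0,0,0],-0.03,-1]
    - [[0,0,0],-0.03,-1]
    - [[0,0,0],-0.03,-1]
    - [[0,0,0],-0.03,-1]
    - [[0,0,0],-0.03,-1]
    - [[0,0,0],-0.03,-1]
    - [[0,0,0],-0.03,-1]
    - [[0,0,0],0,-1]

```text
clock: 12.1
ee_pos: [0.5256, -0.2239, 0.1277]
ee_rot: [[0.774, 0.633, 0.001], [0.633, -0.774, -0.0], [0.001, 0.001, -1.0]]
force: [-0.9, 0.9, 7.7]
width: 0.0397
finger_force: 24.9
```

```bash
python3 st.py
```

```text
12.1 [ 0.5256 -0.2239  0.1277] [-0.8607  0.9339  7.71  ] [0.0279 0.3181 0.0683] 39.25500178511685
```

>>> drive_tool:
  steps:
    - [[0,0,0],-0.03,-1]
    - [[0,0,0],-0.03,-1]
    - [[0,0,0],-0.03,-1]
    - [[0,0,0],-0.03,-1]
    - [[0,0,0],-0.03,-1]
    - [[0,0,0],-0.03,-1]
    - [[0,0,0],-0.03,-1]
    - [[0,0,0],0,-1]

```text
clock: 12.9
ee_pos: [0.5256, -0.2238, 0.1277]
ee_rot: [[0.889, 0.457, 0.001], [0.457, -0.889, 0.0], [0.001, 0.0, -1.0]]
force: [-1.2, 0.5, 9.1]
width: 0.0397
finger_force: 24.9
```

```bash
python3 st.py
```

```text
12.9 [ 0.5256 -0.2238  0.1277] [-1.2154  0.5032  9.0795] [ 0.1196  0.3913 -0.0058] 27.222094851862035
```

>>> drive_tool:
  steps:
    - [[0,0,0],-0.025,-1]
    - [[0,0,0],-0.025,-1]
    - [[0,0,0],-0.025,-1]
    - [[0,0,0],-0.025,-1]
    - [[0,0,0],-0.025,-1]
    - [[0,0,0],-0.025,-1]
    - [[0,0,0],-0.025,-1]
    - [[0,0,0],0,-1]

```text
clock: 13.7
ee_pos: [0.5257, -0.2236, 0.1277]
ee_rot: [[0.955, 0.296, 0.001], [0.296, -0.955, 0.001], [0.002, -0.0, -1.0]]
force: [0.1, 1.4, 7.8]
width: 0.0399
finger_force: 24.9
```

```bash
python3 st.py
```

```text
13.7 [ 0.5257 -0.2236  0.1277] [0.0542 1.3507 7.816 ] [ 0.2123  0.3706 -0.0128] 17.211273736551686
```

```bash
python3 - <<'E'
from h import *
S=cam("side");T=cam("top")
a=cv2.resize(S["img"][220:300,285:365],(400,400),interpolation=cv2.INTER_CUBIC);b=cv2.resize(T["img"][205:255,375:425],(400,400),interpolation=cv2.INTER_CUBIC)
cv2.imwrite("pics/g3.png",np.hstack([a,b])[...,::-1])
E
```

```text
(no output)
```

View pics/g3.png

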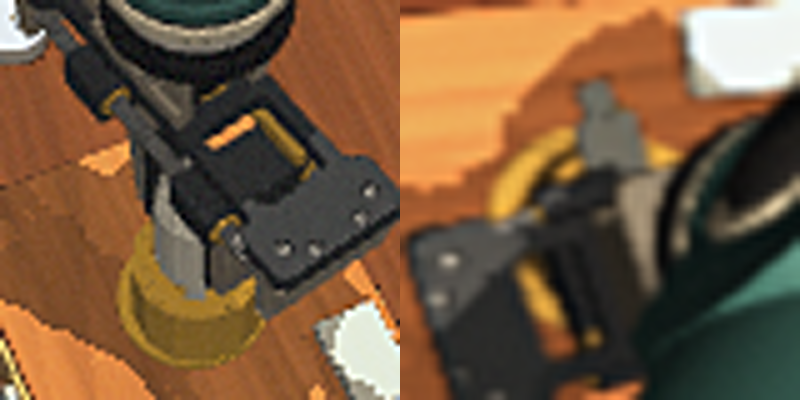

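The crop shows the leaf tip at top-view pixel (449,216), with the leaf at about 16°. It is turning with the tool, and the body sits low on the collar. I'm still carrying the spring load, so I'll ease up and let the ramps take it.

>>> drive_tool:
  steps:
    - [[0,0,0.0005],0,-1]
    - [[0,0,0.0005],0,-1]
    - [[0,0,0],0,-1]

```text
clock: 14.1
ee_pos: [0.5254, -0.2236, 0.128]
ee_rot: [[0.955, 0.296, 0.001], [0.296, -0.955, 0.0], [0.001, 0.0, -1.0]]
force: [0.4, 0.8, 4.4]
width: 0.0398
finger_force: 24.9
```

```bash
python3 st.py
```

```text
14.1 [ 0.5254 -0.2236  0.128 ] [0.4206 0.8396 4.3784] [0.0578 0.0346 0.0245] 17.241765700863944
```

>>> drive_tool:
  steps:
    - [[0,0,0.0005],0,-1]
    - [[0,0,0.0005],0,-1]
    - [[0,0,0],0,-1]

```text
clock: 14.4
ee_pos: [0.5253, -0.2235, 0.1283]
ee_rot: [[0.955, 0.296, 0.0], [0.296, -0.955, -0.0], [0.0, 0.001, -1.0]]
force: [2.7, -0.9, -1.5]
width: 0.0397
finger_force: 24.9
```

```bash
python3 st.py
```

```text
14.4 [ 0.5253 -0.2235  0.1283] [ 2.7112 -0.8943 -1.4811] [-0.2244 -0.5082  0.0096] 17.24167154358656
```

>>> drive_tool:
  steps:
    - [[0.0002,0,0],-0.02,-1]
    - [[0.0002,0,0],-0.02,-1]
    - [[0,0,-0.0002],-0.02,-1]
    - [[0,0,-0.0002],-0.02,-1]
    - [[0,0,-0.0002],-0.02,-1]
    - [[0,0,0],0,-1]

```text
clock: 15.0
ee_pos: [0.5251, -0.223, 0.1278]
ee_rot: [[0.98, 0.199, -0.001], [0.199, -0.98, 0.001], [-0.001, -0.001, -1.0]]
force: [0.7, 1.9, 1.0]
width: 0.0394
finger_force: 24.9
```

```bash
python3 st.py
```

```text
15.0 [ 0.5251 -0.223   0.1278] [0.7207 1.9442 0.9704] [ 0.6889 -0.0866  0.1391] 11.467123075326628
```

>>> drive_tool:
  steps:
    - [[0,0,-0.0001],-0.02,-1]
    - [[0,0,-0.0001],-0.02,-1]
    - [[0,0,-0.0002],-0.02,-1]
    - [[0,-0.0002,-0.0002],-0.02,-1]
    - [[0,0,0],-0.02,-1]
    - [[0,0,0],-0.02,-1]
    - [[0,0,0],0,-1]

```text
clock: 15.7
ee_pos: [0.5252, -0.2233, 0.1273]
ee_rot: [[0.997, 0.08, -0.001], [0.08, -0.997, 0.001], [-0.0, -0.001, -1.0]]
force: [-0.3, 5.2, 2.6]
width: 0.0394
finger_force: 24.9
```

```bash
python3 st.py; python3 - <<'E'
from h import *
T=cam("top");cv2.imwrite("pics/t4.png",T["img"][...,::-1])
h=cv2.cvtColor(T["img"],cv2.COLOR_RGB2HSV)
for y in range(208,232): print(y,"".join("#" if s<70 else ("o" if 18<hh<34 and s>150 else ".") for hh,s,v in h[y,385:420]))
# box edges from the first picture -> yaw of box, top height .06
t0=cv2.imread("pics/top0.png");hh=cv2.cvtColor(t0,cv2.COLOR_BGR2HSV)
m=((hh[...,2]>200)&(hh[...,1]>60)).astype(np.uint8)
L=[];R=[];U=[];D=[]
for y in range(214,262,2):
    x=np.flatnonzero(m[y,350:450])+350; L.append(plane(T,(x[0]-.5,y),.06)[:2]); R.append(plane(T,(x[-1]+.5,y),.06)[:2])
for x in range(370,405,2):
    y=np.flatnonzero(m[195:280,x])+195; U.append(plane(T,(x,y[0]-.5),.06)[:2])
for n,P,o in(("L",L,0),("R",R,0),("U",U,90)):
    vx,vy,_,_=cv2.fitLine(np.float32(P),cv2.DIST_HUBER,0,.001,.001).ravel();a=np.degrees(np.arctan2(vy,vx));print(n,(a-o+90)%180-90)
E
```

```text
15.7 [ 0.5252 -0.2233  0.1273] [-0.3197  5.2028  2.5559] [1.5084 0.1946 0.1472] 4.578685825408573
208 .........................##########
209 ..........................#########
210 ..........................#########
211 ..........................#########
212 ..........................#########
213 ..........................#########
214 ..........................#########
215 ................###.......#########
216 ................####.......########
217 ................####...............
218 ................####...............
219 ...............#######.............
220 ..............########............#
221 ...........o..########.........####
222 ........oooo..########........#####
223 .......oo......#######......####.##
224 .....oo....########.###########..##
225 #...ooo..#########.......##..#..###
226 ###......#########.......####..####
227 #######...######....#...#.###..####
228 ###############.........####..#####
229 ###############........##.#..#####.
230 ################.......##.#.##.....
231 #####...########.......##.#.#......
L 5.134369
R 4.924301
U 5.3251343
```

>>> drive_tool:
  steps:
    - [[0,0.0004,0],-0.01,-1]
    - [[0,0.0004,0],0,-1]
    - [[0,0,0],0,-0.1]
    - [[0,0,0],0,0.1]
    - [[0,0,0],0,0.4]
    - [[0,0,0],0,0.7]
    - [[0,0,0],0,0.7]
    - [[0,0,0],0,0.7]
    - [[0,0,0],0,0.7]

```text
clock: 16.65
ee_pos: [0.5254, -0.2231, 0.1274]
ee_rot: [[0.998, 0.071, -0.0], [0.071, -0.998, -0.0], [-0.0, 0.0, -1.0]]
force: [0.2, 0.1, -0.2]
width: 0.0779
finger_force: 0.0
```

>>> drive_tool:
  steps:
    - [[0,0,0.01],0,0.7]
    - [[0,0,0.02],0,0.7]
    - [[0,0,0.03],0,0.7]
    - [[0,0,0.03],0,0.7]
    - [[0,0,0.03],0,0.7]
    - [[-0.02,0.02,0.02],0,0.7]
    - [[-0.03,0.04,0],0,0.7]
    - [[-0.03,0.04,0],0,0.7]
    - [[-0.03,0.04,0],0,0.7]
    - [[-0.03,0.04,0],0,0.7]
    - [[-0.03,0.04,0],0,0.7]
    - [[0,0.04,0],0,0.7]
    - [[0,0.04,0],0,0.7]
    - [[0,0,0],0,0.7]

```text
clock: 18.05
ee_pos: [0.3726, 0.0578, 0.2697]
ee_rot: [[0.997, 0.075, -0.005], [0.075, -0.997, 0.003], [-0.005, -0.003, -1.0]]
force: [-0.5, -0.5, 0.0]
width: 0.0782
finger_force: 0.0
```

```bash
python3 st.py; python3 - <<'E'
from h import *
S=cam("side");T=cam("top")
a=cv2.resize(S["img"][220:300,285:365],(400,400),interpolation=cv2.INTER_CUBIC);b=cv2.resize(T["img"][205:255,375:425],(400,400),interpolation=cv2.INTER_CUBIC)
cv2.imwrite("pics/g5.png",np.hstack([a,b])[...,::-1])
E
```

```text
18.05 [0.3726 0.0578 0.2697] [-0.4611 -0.4547  0.0429] [-0.029   0.1281 -0.0072] 4.295999774767557
```

View pics/g5.png

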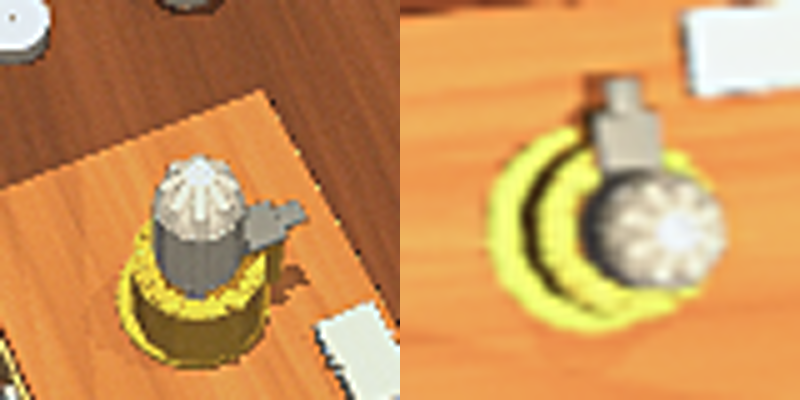

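The side and top crops show the bud upright and deep in the collar with its leaf over the rib (leaf tip at top-view pixel (402.5,215)). I'll check the leaf angle numerically.

```bash
python3 - <<'E'
from h import *
T=cam("top");S=cam("side")
h=cv2.cvtColor(T["img"],cv2.COLOR_RGB2HSV);m=(h[...,1]<75)
P=[]
for y in range(213,226):
    x=np.flatnonzero(m[y,396:412])+396
    if len(x): P.append(plane(T,((x[0]+x[-1])/2,y),.1185)[:2]);print(y,x[0],x[-1],P[-1])
P=np.array(P);c=np.array([.528,-.224])
t=plane(T,(402.5,215),.1185)[:2]
print("tip dir from bore",np.degrees(np.arctan2(*(t-c)[::-1])))
vx,vy,_,_=cv2.fitLine(np.float32(P),cv2.DIST_L2,0,.001,.001).ravel();print(np.degrees(np.arctan(vy/vx)))
# same in side view
h=cv2.cvtColor(S["img"],cv2.COLOR_RGB2HSV);m=h[...,1]<75
for y in range(256,276): 
    print(y,"".join(".#"[int(v)] for v in m[y,310:355]))
print(proj(S,[.528,-.224,.1185]),[(a,proj(S,[.528+.052*np.cos(np.radians(a)),-.224+.052*np.sin(np.radians(a)),.1185])) for a in (0,5,10,15)])
E
```

```text
213 411 411 [ 0.5819 -0.2427]
214 411 411 [ 0.5792 -0.2426]
215 401 411 [ 0.5767 -0.2291]
216 401 411 [ 0.574 -0.229]
217 401 404 [ 0.5714 -0.2195]
218 401 404 [ 0.5687 -0.2195]
219 399 406 [ 0.566  -0.2194]
220 399 406 [ 0.5633 -0.2193]
221 399 406 [ 0.5606 -0.2193]
222 399 406 [ 0.5579 -0.2192]
223 400 407 [ 0.5552 -0.2218]
224 400 407 [ 0.5525 -0.2217]
225 400 407 [ 0.5498 -0.2217]
tip dir from bore 5.0610456884328405
-37.30605
256 .......###############.......................
257 .......################......................
258 ......#################......................
259 ......##################.....................
260 ......##################....#....##..........
261 ......##################.####..####..........
262 ......##############################.........
263 ......##############################.........
264 ......#############################..........
265 ......###########################............
266 ......##########################.............
267 ......##########################.............
268 ......#########################..............
269 ......######################.................
270 ......###################....................
271 ......#################......................
272 .......################......................
273 .......###############.......................
274 ........##############.......................
275 ........#############........................
[323.945  269.5561] [(0, array([345.556 , 262.9106])), (5, array([344.7494, 261.2909])), (10, array([343.7912, 259.7416])), (15, array([342.6896, 258.2734]))]
```

```bash
python3 -c "from cell import robot; print(robot.sign_off())"
```

```text
the job is handed in; nothing more can be done
None
```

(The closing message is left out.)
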